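# Shut off the cold water and open the drain valve

## Robot

A 7-joint arm with a two-finger parallel gripper is mounted at the origin on the work surface. World frame = base frame: x ahead of the robot, y to its left, z up, the work surface at z = 0. Lengths are in m, angles in rad, forces in N, time in s.
With the tool pointing down it reaches from about 0.35 to 0.9 m from the base axis. Payload 8.1 kg.
Tool frame: the origin (TCP) lies midway between the tips of the shut fingers; the grasp point (between the pads) lies behind it (arm.tcp_to_grasp is the z of the grasp point in the tool frame, in m); z points along the fingers, y is the line along which they close (so a half turn about z gives the same grasp; the last joint's range is limited). The gripper opens to 92 mm and grips with 3 to 60 N. Pads are 19 mm wide; open, the fingers measure 130 mm over their backs; the gripper's body (75 mm by 190 mm) begins 47 mm behind the grasp point.
Start: joints at [1.204, 0.434, 0.025, 1.573, -0.012, 1.134, -0.075], TCP at [0.163, -0.603, 0.227] pointing down, gripper open.
Joint ranges: [-2.62, 2.62], [-0.44, 2.09], [-1.27, 1.32], [0.08, 2.57], [-1.32, 4.46], [0.12, 2], [-2.74, 2.74]. Speed limits (rad/s): [2.22, 2.22, 3.01, 3.01, 3.14, 3.14, 3.14].

## Interface

Orientations are given as a rotation vector (axis times angle).
In Python, from cell import readout, vision, arm gives the robot as it stands.
- The arm moves only by the tool carry_out, never from a script. Its argument "increments" is one flat list of numbers, 6 for each row, row after row: the shift along the world's x, y, z in mm, then the turn, a rotation vector about the world's x, y, z in rad. In form: [tx, ty, tz, wx, wy, wz, tx, ty, tz, wx, wy, wz, ...]. A call has 1 to 20 rows; each row shifts and turns the commanded pose from where the row before left it; what a row does not reach is not made up. A row lasts 1/8 s, in which the tool goes at most 62.5 mm and 10.7 degrees, less where a joint would pass 70% of its speed; a pose out of reach is approached as far as the arm can. A call with a gripper value outside its range is refused whole. "grip" is the closure, from 0 (fully open) to 1 (shut), set as the call begins (left out, the last holds). The fingers move at their own pace and stop on an object; "newtons" is the grip in N (left out, the last holds). Time passes only in rows, so rows that do not move let the fingers close. It gives the time, the measured TCP pose, the force, the opening and the grip force at its end, in the units of the state.
- readout.observe(): the state, without advancing time (a new reading comes with each control period).
- vision.get_image(name): name is "side" or "top" or "wrist"; returns the picture (480x640x3 uint8, red, green, blue); there is no depth.
- vision.calibration(name): a dict with "fov_y" (degrees; the focal length in pixels is half the picture's height over the tangent of half this angle, whatever the lens; pixels are square), "cx", "cy" (the principal point, pixels), "pose" (4x4, takes a point from camera to world coordinates). Camera axes: x right, y up, looking along -z (the intrinsics and any distortion apply to the point x, -y, -z); pixel columns grow to the right and rows downward; lengths in m; the calibration is good to about 2 mm. A picture is of the moment at which its call begins: read the wrist's pose just before it. calibration takes no time and is no camera call; for the wrist camera it gives the pose at the moment of the call.
- arm.sign_off(): hands the job in; it is judged then, once.
The state is a dict: "clock": time; "joints": joint angles; "dq": joint speeds; "joint_efforts": joint torques, N m; "position": TCP position; "ee_rot": TCP orientation; "force": force on the tool from outside, world axes, zero at the start; "ft_torque": the same for the moment, N m; "width": opening from 0.0 (shut) to 1.0 (fully open); "gripper_force": force on a finger pad.
Only numpy, scipy, OpenCV 4.12 (cv2) and the standard library are available. Lean on these libraries where they do the work, as an engineer would, in place of code of your own. Each camera call takes 0.05 s, during which the arm holds its last target. There are 200 camera calls.

## Task

Turn off the cold water so that the pipes can be drained: push the blue valve lever round until it stops square across its pipe, and after that push the yellow drain lever round until it stops in line with its pipe. Push the levers without gripping them or forcing them hard against their stops. Leave the red lever as it is, and do not shift, lift or knock over any of the other things on the shelf.

Things in the scene. Friction and masses are not known exactly. Their poses are not given: they have to be found in the camera images.
- blue_valve: cold water stop valve (blue lever): a brass valve in a 22 mm copper pipe that rises through the white shelf, runs level for 190 mm and goes back down. Fixed. Origin at shelf level straight below the lever's upright turning axis; z up, x along the level pipe, pointing from the axis the way the lever points when fully open. The pipe's top is 71 mm, the brass pipe nuts' tops 80 mm above the shelf.
- blue_lever (a joint): angle of the blue lever, rad: 0 = fully open, lever in line with its pipe; it turns clockwise seen from above as it closes, to 1.571 = shut, square across the pipe (on the pipe's -y side). Hard stop at both ends; stays where it is left; needs about 4 N at 80 mm from the axis. The starting angle varies.
- blue_tip (a point): outer end of the blue lever, 115 mm from the turning axis, at mid-height 99 mm above the shelf. The blue plastic sleeve runs from 30 to 115 mm from the axis, is 20 mm wide, and lies from 91 to 107 mm above the shelf.
- yellow_valve: drain valve (yellow lever): a brass valve in a 22 mm copper pipe that rises through the white shelf, runs level for 190 mm and goes back down. Fixed. Origin at shelf level straight below the lever's upright turning axis; z up, x along the level pipe, pointing from the axis the way the lever points when fully open. The pipe's top is 71 mm, the brass pipe nuts' tops 80 mm above the shelf.
- yellow_lever (a joint): angle of the yellow lever, rad: 0 = fully open, lever in line with its pipe; it turns clockwise seen from above as it closes, to 1.571 = shut, square across the pipe (on the pipe's -y side). Hard stop at both ends; stays where it is left; needs about 4 N at 80 mm from the axis. The starting angle varies.
- yellow_tip (a point): outer end of the yellow lever, 115 mm from the turning axis, at mid-height 99 mm above the shelf. The yellow plastic sleeve runs from 30 to 115 mm from the axis, is 20 mm wide, and lies from 91 to 107 mm above the shelf.
- red_valve: heating valve (red lever), to be left alone: a brass valve in a 22 mm copper pipe that rises through the white shelf, runs level for 190 mm and goes back down. Fixed. Origin at shelf level straight below the lever's upright turning axis; z up, x along the level pipe, pointing from the axis the way the lever points when fully open. The pipe's top is 71 mm, the brass pipe nuts' tops 80 mm above the shelf.
- red_lever (a joint): angle of the red lever, rad: 0 = fully open, lever in line with its pipe; it turns clockwise seen from above as it closes, to 1.571 = shut, square across the pipe (on the pipe's -y side). Hard stop at both ends; stays where it is left; needs about 4 N at 80 mm from the axis. The starting angle varies.
- red_tip (a point): outer end of the red lever, 115 mm from the turning axis, at mid-height 99 mm above the shelf. The red plastic sleeve runs from 30 to 115 mm from the axis, is 20 mm wide, and lies from 91 to 107 mm above the shelf.
- caddy: open black plastic cleaning caddy, 150 x 240 x 100 mm, bail handle 156 mm high; loose, to be left alone; origin under its centre
- brush: hand brush lying bristles down, wooden back, 55 x 275 x 48 mm, long along its y; loose, to be left alone; origin on the shelf under the middle of the bristles
- spray: empty clear spray bottle with a green trigger head, 72 mm across, 235 mm tall; loose, to be left alone; origin under its centre
- dish: blue ceramic dish of plastic pegs, 136 mm across, about 55 mm high with its pegs; loose, to be left alone; origin under its centre
- peg: green plastic clothes peg lying on the shelf among the pipes, 74 x 14 x 10 mm; loose, to be left alone; origin under its centre

How it is judged:
On the way, in this order (a step that is already met when the one before it is completed fails the run):
1. the blue lever is square across its pipe while the yellow lever has not yet been opened (value of joint blue_lever above 1.42 rad and value of joint yellow_lever above 1 rad), for 0.2 s.
2. the yellow lever is in line with its pipe, the blue one still across (value of joint blue_lever above 1.42 rad and value of joint yellow_lever below 0.15 rad), for 0.2 s.
At the end, for the whole second after the job is handed in: blue lever within 0.15 rad of square across its pipe, yellow lever within 0.15 rad of in line with its pipe, both still; the red lever's end within 12 mm, and every loose thing within 30 mm, of where it started, upright (all of step 2 and distance of red_tip from where it was at the start of the episode below 0.012 m and velocity of joint blue_lever between -0.05 and 0.05 rad/s and velocity of joint yellow_lever between -0.05 and 0.05 rad/s and distance of each of caddy, brush, spray, dish, peg from where it was at the start of the episode below 0.03 m and angle between each of caddy, brush, spray, dish, peg's own z axis and vertical below 0.35 rad); the robot touches nothing.
It fails at once if the red lever's end has moved over 12 mm (distance of red_tip from where it was at the start of the episode above 0.012 m).
It fails at once if a lever is gripped or forced with more than 40 N (contact force between the fingers and blue_lever above 40 N or contact force between the fingers and yellow_lever above 40 N or contact force between the fingers and red_lever above 40 N).
It fails at once if a loose thing is shifted or lifted over 30 mm, or tipped (distance of any of caddy, brush, spray, dish, peg from where it was at the start of the episode above 0.03 m or angle between any of caddy, brush, spray, dish, peg's own z axis and vertical above 0.35 rad).
It also fails if it takes over 54 s, if anything falls off the work surface, if the arm or the gripper's body presses on something with over 40 N, if the wrist force passes 120 N, or if a joint passes its speed limit or range.

## Working session

There is one attempt and no reset: what is moved stays moved. The work goes in short steps, Python scripts to look and compute and a tool call to move; the robot and the scene stay as the last step left them, time stands still between calls to the robot, and variables do not carry over. Pictures are saved under pics/ and viewed, at most 10 in all, crops included, and the job is handed in when it is done.

Besides the shell and the picture viewer there is one more tool, called after ">>>" in YAML: its name, and indented under it one key for each argument. carry_out: Moves the arm, as the interface text tells. Its arguments: {"type":"object","properties":{"increments":{"type":"array","items":{"type":"number"}},"grip":{"type":"number"},"newtons":{"type":"number"}},"required":["increments"]}

```bash
mkdir -p pics; ls
python3 - <<'E'
from cell import readout, vision, arm
import cv2
for n in ("top","side"):
    cv2.imwrite(f"pics/{n}0.png",vision.get_image(n)[:,:,::-1])
    c=vision.calibration(n);print(n,c)
print(readout.observe(), arm.tcp_to_grasp)
E
```

```text
pics
top {'fov_y': 55.345155236623164, 'cx': 310.1528697556826, 'cy': 239.78137199344116, 'pose': array([[-0.00773605,  0.98284063, -0.18429447,  0.31443089],
       [-0.99991631, -0.00951421, -0.00876613,  0.03446281],
       [-0.01036912,  0.18421123,  0.98283198,  1.4021104 ],
       [ 0.        ,  0.        ,  0.        ,  1.        ]])}
side {'fov_y': 54.53971597085206, 'cx': 324.0348024265621, 'cy': 241.08235172495358, 'pose': array([[-0.85193122,  0.36571993, -0.37478278,  0.11910399],
       [-0.52357515, -0.60729608,  0.59754542,  0.74919241],
       [-0.00906984,  0.70529455,  0.70885636,  0.90388793],
       [ 0.        ,  0.        ,  0.        ,  1.        ]])}
{'clock': 0.1, 'joints': array([ 1.20437967,  0.43515561,  0.02500193,  1.57398413, -0.01159811,
        1.1339762 , -0.07507025]), 'dq': array([-0.00022964, -0.00407359,  0.0007845 , -0.00218683, -0.00071503,
        0.00051061, -0.00051125]), 'joint_efforts': array([ 4.50339096e-03, -6.69128251e+01,  9.88863744e-01, -3.15145361e+01,
       -6.03576796e-02,  3.74517264e-02,  9.82647862e-06]), 'position': array([ 0.16279877, -0.60297063,  0.22603084]), 'ee_rot': array([-3.11298471e+00, -4.12925015e-01,  5.00507193e-04]), 'force': array([0.54781462, 0.86737853, 0.50502739]), 'ft_torque': array([-0.00372375, -0.00925167, -0.01235719]), 'gripper_force': 0.0, 'width': 0.998926184681881} -0.0188
```

View pics/top0.png

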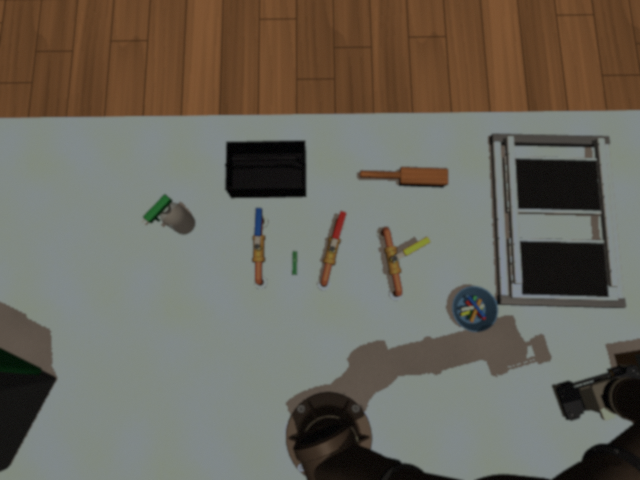

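View pics/side0.png

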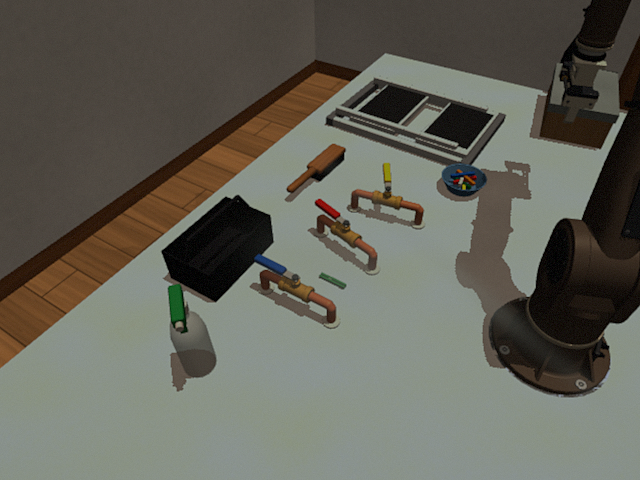

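```bash
cat > h.py <<'E'
import numpy as np, cv2
from cell import readout, vision, arm
def ray(n,uv,z,c=None):
    c=c or vision.calibration(n); f=240/np.tan(np.radians(c['fov_y'])/2)
    P=c['pose']; d=P[:3,:3]@np.array([(uv[0]-c['cx'])/f,-(uv[1]-c['cy'])/f,-1]); o=P[:3,3]
    return o+d*(z-o[2])/d[2]
def proj(n,p):
    c=vision.calibration(n); f=240/np.tan(np.radians(c['fov_y'])/2); P=c['pose']
    q=P[:3,:3].T@(np.array(p)-P[:3,3]); return np.array([c['cx']-f*q[0]/q[2],c['cy']+f*q[1]/q[2]])
HUE=dict(blue=(105,125),yellow=(24,34),red=(0,4))
ROI=dict(top=dict(blue=(240,195,340,290),yellow=(370,215,450,300),red=(310,200,355,270)),
 side=dict(blue=(240,240,350,300),yellow=(340,155,420,215),red=(305,190,350,240)))
def seg(n,im,col):
    x0,y0,x1,y1=ROI[n][col]; hsv=cv2.cvtColor(im,cv2.COLOR_RGB2HSV)
    h=HUE[col]; m=cv2.inRange(hsv,(h[0],150,60),(h[1],255,255)); k=np.zeros_like(m); k[y0:y1,x0:x1]=m[y0:y1,x0:x1]
    _,l,s,_=cv2.connectedComponentsWithStats(k); i=1+np.argmax(s[1:,4]); return np.argwhere(l==i)[:,::-1]
def lever(n,im,col,z=.104):
    p=seg(n,im,col); w=np.array([ray(n,q,z)[:2] for q in p]); c=w.mean(0)
    v=np.linalg.svd(w-c,full_matrices=False)[2][0]; v*=np.sign(v[0]) if abs(v[0])>.3 else -np.sign(v[1])
    t=(w-c)@v; return c, np.degrees(np.arctan2(v[1],v[0])), c+v*t.min(), c+v*t.max(), len(p)
E
python3 - <<'E'
from h import *
np.set_printoptions(precision=4,suppress=True)
for n in ("top","side"):
    im=cv2.imread(f"pics/{n}0.png")[:,:,::-1].copy()
    for col in HUE: print(n,col,*lever(n,im,col))
im=cv2.imread("pics/top0.png"); cv2.imwrite("pics/c1.png",cv2.resize(im[195:315,235:435],None,fx=4,fy=4,interpolation=cv2.INTER_CUBIC))
E
```

```text
top blue [0.6133 0.1976] -1.9182372903920597 [0.5763 0.1988] [0.651  0.1963] 112
top yellow [ 0.5367 -0.2557] -61.8119914413766 [ 0.5196 -0.2238] [ 0.5557 -0.291 ] 111
top red [ 0.6003 -0.0357] -18.71034944945461 [ 0.5642 -0.0235] [ 0.639  -0.0488] 149
side blue [0.6125 0.2012] -1.8490667152596452 [0.5715 0.2025] [0.6534 0.1999] 203
side yellow [ 0.5353 -0.2548] -60.98135924488095 [ 0.5162 -0.2203] [ 0.5552 -0.2906] 107
side red [ 0.599  -0.0338] -18.202009275003494 [ 0.5589 -0.0205] [ 0.6403 -0.0473] 157
```

View pics/c1.png

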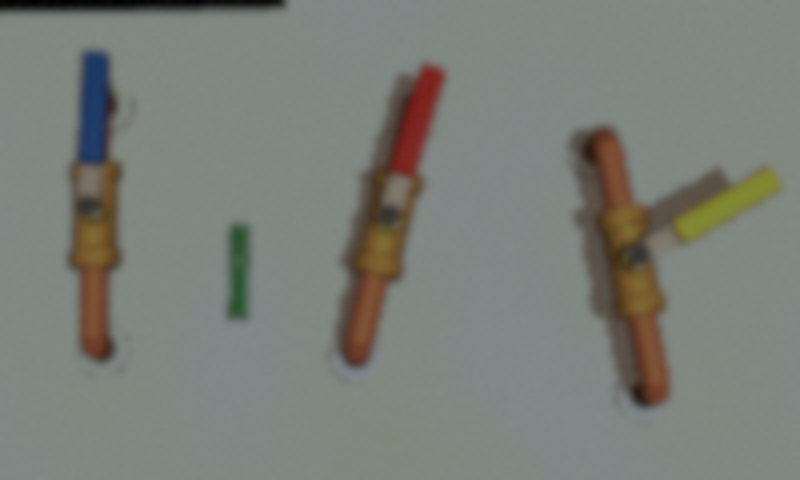

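Run:
```python
from h import *
np.set_printoptions(precision=3,suppress=True)
print("spray base",ray("side",(200,362),0),ray("top",(183,222),0.0),"head",ray("top",(157,208),.22),ray("side",(177,300),.22))
print("caddy",[ray("top",p,.1)[:2] for p in((227,142),(305,140),(305,196),(227,196))],"base",ray("side",(218,297),0))
print("dish",ray("top",(473,309),.03))
pc=lambda u,v,z:ray("top",(235+u/4,195+v/4),z)[:2]
def d(a,b): v=b-a; return np.degrees(np.arctan2(v[1],v[0]))
print("yel pipe",d(pc(652,385,.06),pc(602,148,.06)),"red",d(pc(356,350,.06),pc(381,260,.06)))
print("blue pipe",d(pc(96,345,.06),pc(95,225,.075)))
print("axes",pc(88,205,.1),pc(634,256,.1))
from scipy.spatial.transform import Rotation as R
print(R.from_rotvec(readout.observe()['ee_rot']).as_matrix())
def path(ax,angs,side,cl,yaw,r=.08):
    for a in angs:
        t=np.radians(a);u=np.array([np.cos(t),np.sin(t)]);n=side*np.array([-u[1],u[0]])
        b=np.radians(yaw);cx=abs(n@[np.cos(b),np.sin(b)]);cy=abs(n@[-np.sin(b),np.cos(b)])
        h=.019*cy+.0095*cx
        print(a,(np.array(ax)+r*u+(h+.01+cl)*n)*1000)
print("blue");path((.5405,.2018),[-2,-15,-30,-45,-60,-75,-85,-92],1,0,0)
print("yel");path((.5013,-.1916),[-61,-45,-30,-15,0,10.5],-1,0,0)
```

```text
spray base [0.634 0.444 0.   ] [0.638 0.447 0.   ] head [0.626 0.454 0.22 ] [0.633 0.444 0.22 ]
caddy [array([0.862, 0.295]), array([0.865, 0.059]), array([0.69, 0.06]), array([0.693, 0.291])] base [0.719 0.286 0.   ]
dish [ 0.359 -0.433  0.03 ]
yel pipe 9.538924677813498 red -16.264790267622683
blue pipe 0.03196149153663085
axes [0.541 0.2  ] [ 0.5   -0.192]
[[ 0.965  0.261 -0.   ]
 [ 0.261 -0.965  0.001]
 [-0.    -0.001 -1.   ]]
blue
-2 [621.475 228.31 ]
-15 [625.749 210.856]
-30 [625.384 188.824]
-45 [618.39  166.553]
-60 [604.512 146.382]
-75 [584.478 130.762]
-85 [568.512 123.945]
-92 [557.853 121.145]
yel
-61 [ 516.015 -274.912]
-45 [ 536.547 -269.49 ]
-30 [ 554.98  -258.624]
-15 [ 570.599 -242.067]
0 [ 581.3 -220.6]
10.5 [ 585.503 -206.925]
```

>>> carry_out:
  increments: [23, 42.5, 1, 0, 0, -0.0132, 23, 42.5, 1, 0, 0, -0.0132, 23, 42.5, 1, 0, 0, -0.0132, 23, 42.5, 1, 0, 0, -0.0132, 23, 42.5, 1, 0, 0, -0.0132, 23, 42.5, 1, 0, 0, -0.0132, 23, 42.5, 1, 0, 0, -0.0132, 23, 42.5, 1, 0, 0, -0.0132, 23, 42.5, 1, 0, 0, -0.0132, 23, 42.5, 1, 0, 0, -0.0132, 23, 42.5, 1, 0, 0, -0.0132, 23, 42.5, 1, 0, 0, -0.0132, 23, 42.5, 1, 0, 0, -0.0132, 23, 42.5, 1, 0, 0, -0.0132, 23, 42.5, 1, 0, 0, -0.0132, 23, 42.5, 1, 0, 0, -0.0132, 23, 42.5, 1, 0, 0, -0.0132, 23, 42.5, 1, 0, 0, -0.0132, 23, 42.5, 1, 0, 0, -0.0132, 23, 42.5, 1, 0, 0, -0.0132]
  grip: 1
  newtons: 10

```text
clock: 2.6
position: [0.6235, 0.2477, 0.2462]
ee_rot: [3.141, -0.002, -0.001]
force: [1.3, -0.4, 0.0]
width: 0.01
gripper_force: 0.0
```

>>> carry_out:
  increments: [0, 0, -26, 0, 0, 0, 0, 0, -26, 0, 0, 0, 0, 0, -26, 0, 0, 0, 0, 0, -26, 0, 0, 0, 0, 0, -26, 0, 0, 0, 0, 0, -27, 0, 0, 0, 0, 0, 0, 0, 0, 0]

```text
clock: 3.48
position: [0.6213, 0.2455, 0.0872]
ee_rot: [3.139, -0.0, -0.007]
force: [0.5, 0.1, 1.7]
width: 0.008
gripper_force: 0.0
```

Run:
```python
from h import *
im=vision.get_image("side"); cv2.imwrite("pics/s2.png",cv2.resize(im[180:340,140:360],None,fx=3,fy=3)[:,:,::-1])
```

```text
(no output)
```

View pics/s2.png

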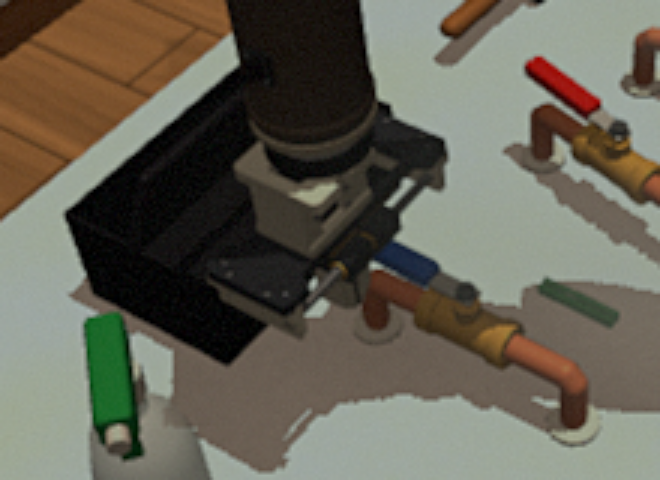

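>>> carry_out:
  increments: [0, -6, 0, 0, 0, 0, 0, -6, 0, 0, 0, 0, 0, -6, 0, 0, 0, 0, 2, -6, 0, 0, 0, 0, 1, -6, 0, 0, 0, 0, 1, -6, 0, 0, 0, 0, 0, -7, 0, 0, 0, 0, 0, -7, 0, 0, 0, 0, -1, -7, 0, 0, 0, 0, -2, -7, 0, 0, 0, 0, -2, -7, 0, 0, 0, 0, -2, -7, 0, 0, 0, 0]

```text
clock: 5.03
position: [0.6201, 0.1701, 0.0902]
ee_rot: [-3.139, -0.001, -0.002]
force: [-0.3, 4.9, -0.8]
width: 0.006
gripper_force: 1.9
```

Run:
```python
from h import *
im=vision.get_image("top"); cv2.imwrite("pics/t3.png",cv2.resize(im[150:310,220:440],None,fx=3,fy=3)[:,:,::-1])
```

```text
(no output)
```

View pics/t3.png

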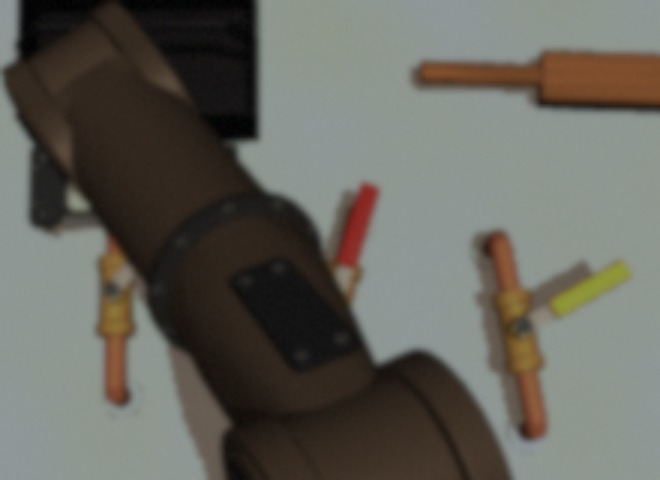

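>>> carry_out:
  increments: [-5, -8, 0, 0, 0, 0, -5, -7, 0, 0, 0, 0, -5, -6, 0, 0, 0, 0, -6, -5, 0, 0, 0, 0, -7, -5, 0, 0, 0, 0, -7, -5, 0, 0, 0, 0, -5, -2, 0, 0, 0, 0, -5, -2, 0, 0, 0, 0]

```text
clock: 6.08
position: [0.5748, 0.1283, 0.0898]
ee_rot: [3.141, -0.001, 0.0]
force: [2.8, 3.6, 0.2]
width: 0.006
gripper_force: 1.7
```

Now creeping toward the stop.

>>> carry_out:
  increments: [-4, -2, 0, 0, 0, 0, -4, -1, 0, 0, 0, 0, -3, -1, 0, 0, 0, 0]

```text
clock: 6.45
position: [0.5638, 0.1245, 0.0898]
ee_rot: [3.141, -0.0, 0.0]
force: [3.3, 3.5, 0.3]
width: 0.005
gripper_force: 1.6
```

>>> carry_out:
  increments: [-2, 0, 0, 0, 0, 0, 0, 0, 0, 0, 0, 0]

```text
clock: 6.7
position: [0.5618, 0.1241, 0.0897]
ee_rot: [3.141, -0.001, -0.001]
force: [2.2, 1.8, 1.7]
width: 0.004
gripper_force: 1.0
```

>>> carry_out:
  increments: [-2, 0, 0, 0, 0, 0, 0, 0, 0, 0, 0, 0]

```text
clock: 6.95
position: [0.5617, 0.1242, 0.0898]
ee_rot: [-3.141, 0.002, -0.004]
force: [8.4, 0.2, -4.3]
width: 0.008
gripper_force: 4.3
```

>>> carry_out:
  increments: [-1, 0, 0, 0, 0, 0, 0, 0, 0, 0, 0, 0]

```text
clock: 7.2
position: [0.5616, 0.1242, 0.0899]
ee_rot: [-3.141, 0.002, -0.007]
force: [12.0, 1.0, -6.1]
width: 0.009
gripper_force: 6.0
```

>>> carry_out:
  increments: [6, 0, 0, 0, 0, 0, 12, 0, 0, 0, 0, 0, 10, 0, 15, 0, 0, 0, 0, 0, 30, 0, 0, 0, 0, 0, 35, 0, 0, 0, 0, 0, 30, 0, 0, 0, 0, -30, 20, 0, 0, 0, -7, -40, 0, 0, 0, 0, -7, -40, 0, 0, 0, 0, -7, -40, 0, 0, 0, 0, -7, -40, 0, 0, 0, 0, -8, -40, 0, 0, 0, 0, -8, -40, 0, 0, 0, 0, -8, -40, 0, 0, 0, 0, -9, -40, 0, 0, 0, 0, -9, -40, 0, 0, 0, 0, -9, -18, 0, 0, 0, 0, -8, 0, 0, 0, 0, 0, 0, 0, 0, 0, 0, 0]

```text
clock: 9.57
position: [0.4998, -0.2815, 0.2198]
ee_rot: [-3.141, -0.002, 0.0]
force: [-0.4, 0.3, -0.2]
width: 0.004
gripper_force: 0.0
```

Run:
```python
from h import *
for n in ("side","top"):
    im=vision.get_image(n)
    for c in ("blue","red","yellow"):
        try: print(n,c,*lever(n,im,c))
        except Exception as e: print(n,c,e)
print(readout.observe()['position'])
```

```text
side blue [0.54241829 0.09919754] 69.04209653955695 [0.53925084 0.09092789] [0.54886711 0.11603427] 21
side red [ 0.59989716 -0.03389778] -18.145492156585902 [ 0.55889311 -0.02045955] [ 0.64033924 -0.04715184] 156
side yellow [ 0.55048731 -0.29094324] -7.659361742964427 [ 0.5457231  -0.29030253] [ 0.55516349 -0.29157211] 5
top blue [0.54177516 0.12922487] -90.62541704996762 [0.54216413 0.16485801] [0.54137596 0.09265469] 104
top red [ 0.60014592 -0.03559996] -18.91623088180051 [ 0.56424648 -0.02329747] [ 0.63891455 -0.0488857 ] 147
top yellow attempt to get argmax of an empty sequence
[ 0.50057827 -0.28147709  0.21996264]
```

>>> carry_out:
  increments: [0, -2, -26, 0, 0, 0, 0, 0, -26, 0, 0, 0, 0, 0, -26, 0, 0, 0, 0, 0, -26, 0, 0, 0, 0, 0, -26, 0, 0, 0, 0, 0, 0, 0, 0, 0, 4, 2, 0, 0, 0, 0, 5, 3, 0, 0, 0, 0, 6, 3, 0, 0, 0, 0, 7, 2, 0, 0, 0, 0, 7, 2, 0, 0, 0, 0, 7, 2, 0, 0, 0, 0]

```text
clock: 11.18
position: [0.5346, -0.2713, 0.0893]
ee_rot: [-3.141, 0.001, 0.005]
force: [-5.3, -0.1, 1.1]
width: 0.003
gripper_force: 2.2
```

Contact is about 5 N, so it is pushing. Next I follow the arc.

>>> carry_out:
  increments: [6, 3, 0, 0, 0, 0, 7, 4, 0, 0, 0, 0, 7, 5, 0, 0, 0, 0, 5, 5, 0, 0, 0, 0, 5, 6, 0, 0, 0, 0, 5, 6, 0, 0, 0, 0, 4, 7, 0, 0, 0, 0, 4, 7, 0, 0, 0, 0, 2, 6, 0, 0, 0, 0, 1, 3, 0, 0, 0, 0, 0, 0, 0, 0, 0, 0]

```text
clock: 12.55
position: [0.5823, -0.219, 0.0898]
ee_rot: [-3.141, -0.0, -0.001]
force: [-0.4, -1.7, -0.6]
width: 0.007
gripper_force: 0.7
```

>>> carry_out:
  increments: [1, 3, 0, 0, 0, 0, 1, 3, 0, 0, 0, 0, 0, 0, 0, 0, 0, 0]

```text
clock: 12.92
position: [0.584, -0.2133, 0.0898]
ee_rot: [3.142, -0.0, 0.0]
force: [-1.7, -3.7, -0.3]
width: 0.008
gripper_force: 1.2
```

>>> carry_out:
  increments: [0, 3, 0, 0, 0, 0, 0, 0, 0, 0, 0, 0]

```text
clock: 13.18
position: [0.5841, -0.2102, 0.0898]
ee_rot: [-3.142, 0.0, -0.001]
force: [-1.7, -2.9, 0.1]
width: 0.004
gripper_force: 1.5
```

>>> carry_out:
  increments: [0, 2, 0, 0, 0, 0, 0, 0, 0, 0, 0, 0]

```text
clock: 13.42
position: [0.584, -0.2095, 0.0899]
ee_rot: [3.14, -0.002, 0.001]
force: [-1.2, -6.4, 0.3]
width: 0.007
gripper_force: 3.2
```

>>> carry_out:
  increments: [0, 2, 0, 0, 0, 0, 0, 0, 0, 0, 0, 0]

```text
clock: 13.68
position: [0.584, -0.2093, 0.0899]
ee_rot: [3.138, -0.004, 0.001]
force: [-1.5, -11.0, -0.2]
width: 0.005
gripper_force: 5.3
```

The stop is reached. I back off, rise and check.

>>> carry_out:
  increments: [0, -6, 0, 0, 0, 0, 0, -12, 0, 0, 0, 0, 0, -12, 10, 0, 0, 0, 0, -10, 30, 0, 0, 0, 0, -20, 40, 0, 0, 0, 0, -30, 40, 0, 0, 0, -10, -30, 10, 0, 0, 0, -20, -35, 0, 0, 0, 0, -30, -40, 0, 0, 0, 0, -30, -40, 0, 0, 0, 0, -30, -40, 0, 0, 0, 0, -20, -20, 0, 0, 0, 0, 0, 0, 0, 0, 0, 0, 0, 0, 0, 0, 0, 0]

```text
clock: 15.42
position: [0.4448, -0.5007, 0.2203]
ee_rot: [-3.141, -0.001, -0.002]
force: [0.1, 0.1, -0.4]
width: 0.005
gripper_force: 0.0
```

Run:
```python
from h import *
for n in ("side","top"):
    im=vision.get_image(n)
    for c in ("blue","red","yellow"):
        try: print(n,c,*lever(n,im,c))
        except Exception as e: print(n,c,e)
    if n=="top": cv2.imwrite("pics/t4.png",im[:,:,::-1])
```

```text
side blue [0.54281809 0.09912692] 69.74572664259759 [0.53973572 0.09077371] [0.5490424  0.11599478] 18
side red [ 0.59925025 -0.03371247] -18.395092812211157 [ 0.55894454 -0.02030838] [ 0.64026369 -0.04735193] 159
side yellow [ 0.57097759 -0.18124977] 8.436890671333087 [ 0.53138834 -0.18712185] [ 0.61187553 -0.17518358] 107
top blue [0.54148484 0.12877723] -90.52302254224217 [0.54181417 0.16485324] [0.54115518 0.09266425] 110
top red [ 0.60035562 -0.03576792] -18.414788838810093 [ 0.56414111 -0.02371057] [ 0.63901064 -0.04863782] 150
top yellow [ 0.57172761 -0.18180368] 7.728025819912228 [ 0.53502681 -0.18678411] [ 0.61101929 -0.17647167] 135
```

View pics/t4.png

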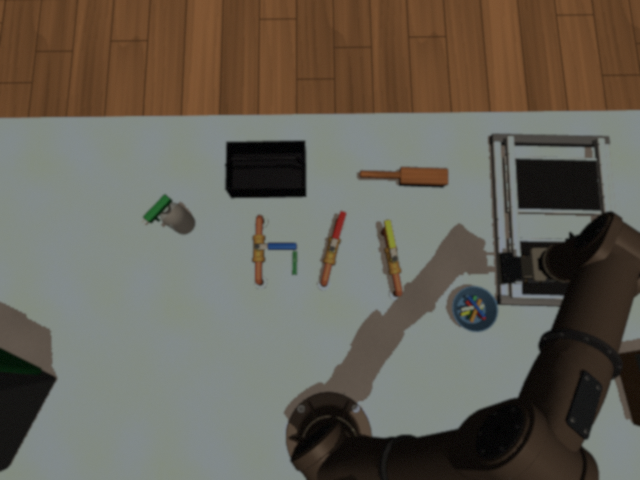

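The picture shows blue square across its pipe (283,245) and yellow in line with its pipe (391,235). Red and the loose things look unmoved, and the arm is clear of everything.

```bash
python3 -c "
from cell import arm
print(arm.sign_off())"
```

```text
the job is handed in; nothing more can be done
None
```

The job is handed in: the blue lever was pushed to its stop square across its pipe, then the yellow lever to its stop in line with its pipe; the force readings taken between moves stayed under about 14 N, and the red lever and loose things look unmoved in the final picture.

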